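# Hold a blood-smear slide flush on the sloped reader

### The job

Flip the toggle on the switch box over to on (leaning to the far side from the robot) to power the slide reader; then pick up the longer of the two slide carriers by its grip and hold it flat against the reader's sloped plate, flush with the slope, centred over the round window with its long side running level across the slope. Press gently, so that the sprung plate gives about half of its travel (never to its stop), and finish like that, still gripping and pressing the carrier; leave everything else where it is.

Things in the scene. Friction and masses are not known exactly. Their poses are not given: they have to be found in the camera images.
- toggle_tip (a point): centre of the black 24 mm ball on the end of the switch box's steel toggle (10 mm rod, pivot 70 mm from the ball's centre). At rest in off the ball's centre is about 110 mm above the table
- toggle (a joint): toggle angle: 0 = off (leaning 0.6 rad from upright to the box's -x side, towards the robot), 1.2 = on (leaning 0.6 rad to the box's +x side). Weighted over-centre: once pushed past upright (0.6) it falls by itself to the end and stays against a hard stop; needs under 1 N
- switch_box: fixed grey box 110 x 80 x 50 mm (x, y, z); origin at the centre of its underside; toggle pivot 52 mm above the origin; the toggle swings in the box's x-z plane, to +x for on
- long_slide_grip (a point): gripping point of the longer slide carrier: plastic plate 60 x 100 x 5 mm (x, y, z) with, in the middle of its upper side, an upright grip block 30 x 14 x 40 mm (x, y, z). The point is on the block's centre line, 29 mm above the plate's underside and 16 mm below the block's top; axes as the carrier's (z out of the plate, to the grip). Pinch the block across its 14 mm (along y). Mass about 0.13 kg. It starts lying on a rubber rest 12 mm thick
- slide_face (a point): centre of the longer carrier's underside (the face that goes on the sloped plate); axes as the carrier's
- platen_top (a point): centre of the upper face of the reader's sprung sloped plate (aluminium, 120 x 140 mm) and of its round 40 mm window; z is the face's outward normal, x points up the slope, y runs level across it. The slope rises away from the robot. The carrier belongs with its x along this x. The point goes down with the plate when it is pressed
- cradle (a joint): slope of the plate from level, rad (0.25 to 0.55); it is clamped and does not move when pressed
- platen (a joint): how far the sprung plate is pressed in along its normal, m: 0 = free, 0.014 = stop. About 2.5 N starts it moving and each further mm takes 0.7 N (about 7 N half-way)
- reader: fixed base of the reader, 170 x 190 mm, two side cheeks up to 42 mm high; origin at the centre of its underside; plate surface 50 mm above the table if it were level, hinged along its robot-side edge
- short_slide: the shorter carrier, left alone: plate 60 x 56 x 5 mm, same grip block as the longer; origin at the centre of its underside, lies on the same rest. The two may be in either place on it
- tube_rack: bystander: white rack 76 x 120 x 98 mm of yellow-capped tubes; origin centre of underside
- reagent_bottle: bystander: amber bottle, 56 mm diameter, 120 mm high; origin centre of underside
- stain_jar: bystander: glass jar, 52 mm diameter, 55 mm high; origin centre of underside
- timer: bystander: flat white timer 50 x 60 x 22 mm; origin centre of underside
- swab_tray: bystander: open steel tray 100 x 140 x 30 mm; origin centre of underside
- beaker: bystander: clear beaker, 60 mm diameter, 70 mm high; origin centre of underside
Not all that is in view belongs to the job. What is shaped like the part that bears long_slide_grip but pink or purple is not meant.

How it is judged:
On the way, in this order (a step that is already met when the one before it is completed fails the run):
1. the toggle has been flipped to on, with the long carrier still on its rest (value of joint toggle above 1.1 rad and distance of slide_face from where it was at the start of the episode below 0.03 m), for 0.2 s.
2. the long carrier is lifted off its rest in the fingers, before the sloped plate is pressed (height (world z) of slide_face above 0.03 m and contact force between the fingers and long_slide above 1 N and value of joint platen below 0.001 m), for 0.2 s.
At the end, for the whole second after the job is handed in: Toggle on (over 1.1 rad); long carrier gripped and at rest on the sloped plate: parallel within 0.06 rad, centred within 12 mm each way, square within 0.14 rad, touching with over 2 N, the sprung plate pressed in 3 to 11 mm (value of joint toggle above 1.1 rad and x of slide_face in the frame of platen_top between -0.012 and 0.012 m and y of slide_face in the frame of platen_top between -0.012 and 0.012 m and z of slide_face in the frame of platen_top between -0.004 and 0.004 m and angle between the z axis of slide_face and the z axis of platen_top, either way round below 0.06 rad and angle between the x axis of slide_face and the x axis of platen_top, either way round below 0.14 rad and value of joint platen between 0.003 and 0.011 m and contact force between long_slide and platen above 2 N and contact force between the fingers and long_slide above 2 N and linear speed of long_slide below 0.02 m/s); the arm keeps its last pose, push and grip.
It fails at once if the sprung plate is driven to its stop (beyond 13 mm) (value of joint platen above 0.013 m).
It fails at once if a bystander (short carrier, rack, bottle, jar, timer, tray, beaker) is moved more than 25 mm (distance of any of short_slide, tube_rack, reagent_bottle, stain_jar, timer, swab_tray, beaker from where it was at the start of the episode above 0.025 m).
It also fails if it takes over 61 s, if anything falls off the work surface, if the arm or the gripper's body presses on something with over 40 N, if the wrist force passes 120 N, or if a joint passes its speed limit or range.

### The arm

A 7-joint arm with a two-finger parallel gripper is mounted at the origin on the work surface. World frame = base frame: x ahead of the robot, y to its left, z up, the work surface at z = 0. Lengths are in m, angles in rad, forces in N, time in s.
With the tool pointing down it reaches from about 0.4 to 0.875 m from the base axis. Payload 6.5 kg.
Tool frame: the origin (TCP) lies between the finger pads; the fingertips stand 8 mm ahead of it and the grasp point (between the pads) lies 11 mm behind it (tip_extent is the distance from the TCP to the fingertips, in m); y points along the fingers, z is the direction in which the jaws open and shut, and the axes are right-handed (so a half turn about y gives the same grasp; the last joint's range is limited). The gripper opens to 85 mm and grips with 20 to 120 N. Pads are 22 mm wide; open, the fingers measure 114 mm over their backs; the gripper's body (76 mm by 85 mm) begins 54 mm behind the grasp point. The pads swing forward as they close: fully open they stand 13 mm farther back than shut.
Start: joints at [-1.301, 0.536, -0.004, 1.538, 0.003, 1.067, -0.071], TCP at [0.214, 0.614, 0.239] pointing down, gripper open.
Joint ranges: [-2.7, 2.7], [-0.37, 2.16], [-1.27, 1.26], [0.24, 2.4], [-1.31, 4.45], [0.19, 1.91], [-2.76, 2.76]. Speed limits (rad/s): [2.39, 2.39, 3.14, 3.14, 3.14, 3.14, 3.14].

### API

Orientations are given as [roll, pitch, yaw] about the fixed x, y, z axes, in that order (R = Rz(yaw) Ry(pitch) Rx(roll)).
In Python, from station import * gives the robot as it stands. The module is installed in compiled form; this text tells all that it offers.
- The arm moves only by the tool drive_tool, never from a script. Its argument "series" is a list that holds one entry, the list of rows, each a list of 5 numbers: the opening, from 0 (shut) to 1 (fully open), then the shift along the tool's x, y, z as a fraction of full scale, then the turn about the tool's y as a fraction of full scale. In form: [[[gripper, dx, dy, dz, yaw], ...]]. A call has 1 to 20 rows; each row shifts and turns the commanded pose from where the row before left it, along the tool's axes as they then stand; what a row does not reach is not made up. Full scale, the value 1, is 20 mm for a shift and 8 degrees for a turn. A row lasts 1/8 s, in which the tool goes at most 62.5 mm and 10.7 degrees, less where a joint would pass 70% of its speed; a pose out of reach is approached as far as the arm can. A call with a number of a shift or a turn outside -1 to 1 is refused whole. A call with a gripper value outside its range is refused whole. The fingers move at their own pace and stop on an object; the grip force is fixed at half the most. Time passes only in rows, so rows that do not move let the fingers close. It gives the time, the measured TCP pose, the force and the opening at its end, in the units of the state.
- get_obs(): the state, without advancing time (a new reading comes with each control period).
- read_camera(name): name is "scene" or "top" or "wrist"; returns (picture, depth): 384x512x3 uint8, red, green, blue; 384x512 float32, m along the optical axis (not along the pixel's ray), 0 where there is no reading.
- calibration(name): a dict with "fx", "fy", "cx", "cy" (pixels), "dist_coeffs" ([k1, k2, p1, p2, k3] as OpenCV has them; the pictures are not rectified), "origin" and "attitude" of the camera in the world; the wrist camera has in their place "hand_eye" (4x4, takes a point from camera to tool coordinates, whose origin is the TCP and whose axes are the tool frame's). Camera axes: x right, y up, looking along -z (the intrinsics and any distortion apply to the point x, -y, -z); pixel columns grow to the right and rows downward; lengths in m; the calibration is good to about 2 mm. A picture is of the moment at which its call begins: read the wrist's pose just before it. calibration takes no time and is no camera call.
- hand_in(): hands the job in, once; it reports no verdict.
The state is a dict: "t": time; "q": joint angles; "qvel": joint speeds; "joint_efforts": joint torques, N m; "tcp_pos": TCP position; "orientation": TCP orientation; "wrist_force": force on the tool from outside, world axes, zero at the start; "moment": the same for the moment, N m; "gripper_width": finger opening in m.
Only numpy, scipy, OpenCV 4.12 (cv2) and the standard library are available. Lean on these libraries where they do the work, as an engineer would, in place of code of your own. Each camera call takes 0.05 s, during which the arm holds its last target.

## Working session

There is one attempt and no reset: what is moved stays moved. The work goes in short steps, Python scripts to look and compute and a tool call to move; the robot and the scene stay as the last step left them, time stands still between calls to the robot, and variables do not carry over. Pictures are saved under pics/ and viewed, and the job is handed in when it is done.

Besides the shell and the picture viewer there is one more tool, called after ">>>" in YAML: its name, and indented under it one key for each argument. drive_tool: Moves the arm, as the interface text tells. Shift numbers are shares of 20 mm and turn numbers shares of 8 degrees, none past 1 either way. Its arguments: {"type":"object","properties":{"series":{"type":"array"}},"required":["series"]}

```bash
mkdir -p pics
python3 - <<'E'
from station import *
import cv2,numpy as np
o=get_obs();print({k:np.round(v,3).tolist() for k,v in o.items()})
for n in ["scene","top"]:
    c=calibration(n);print(n,c)
    p,d=read_camera(n);np.savez(f"{n}0.npz",p=p,d=d)
    cv2.imwrite(f"pics/{n}0.png",cv2.resize(p[:,:,::-1],(800,600)))
print(calibration("wrist"))
E
```

```text
{'t': 0.0, 'q': [-1.301, 0.537, -0.004, 1.539, 0.003, 1.067, -0.071], 'qvel': [0.001, -0.001, 0.0, -0.001, 0.001, 0.001, 0.002], 'joint_efforts': [0.0, -58.339, 1.049, -25.912, 0.012, 0.009, -0.0], 'tcp_pos': [0.214, 0.613, 0.238], 'orientation': [-1.573, -0.0, -0.336], 'wrist_force': [-0.296, -0.168, 0.318], 'moment': [0.034, 0.019, -0.043], 'gripper_width': 0.085}
scene {'fx': 398.93052588933637, 'fy': 398.93052588933637, 'cx': 257.66658692244965, 'cy': 188.15472085683697, 'dist_coeffs': array([-0.10890927,  0.        ,  0.        ,  0.        ,  0.        ]), 'origin': array([1.08407822, 0.678059  , 0.70551325]), 'attitude': array([ 0.95159716, -0.00575452,  2.46396866])}
top {'fx': 439.4300444343903, 'fy': 439.4300444343903, 'cx': 247.5144371100607, 'cy': 187.9915014793159, 'dist_coeffs': array([-0.03928126,  0.        ,  0.        ,  0.        ,  0.        ]), 'origin': array([0.29066354, 0.01750189, 1.27975794]), 'attitude': array([ 2.15255744e-01,  3.65347409e-04, -1.62815358e+00])}
{'fx': 271.86091400814144, 'fy': 271.86091400814144, 'cx': 260.1507002469282, 'cy': 193.9178129937174, 'dist_coeffs': array([-0.03563052,  0.        ,  0.        ,  0.        ,  0.        ]), 'hand_eye': array([[-9.74311194e-04, -9.57586283e-01, -2.88145035e-01,
        -7.22997938e-02],
       [ 6.54008409e-04,  2.88144500e-01, -9.57586716e-01,
        -1.34259696e-01],
       [ 9.99999311e-01, -1.12143673e-03,  3.45527070e-04,
         3.63098928e-04],
       [ 0.00000000e+00,  0.00000000e+00,  0.00000000e+00,
         1.00000000e+00]])}
```

View pics/scene0.png

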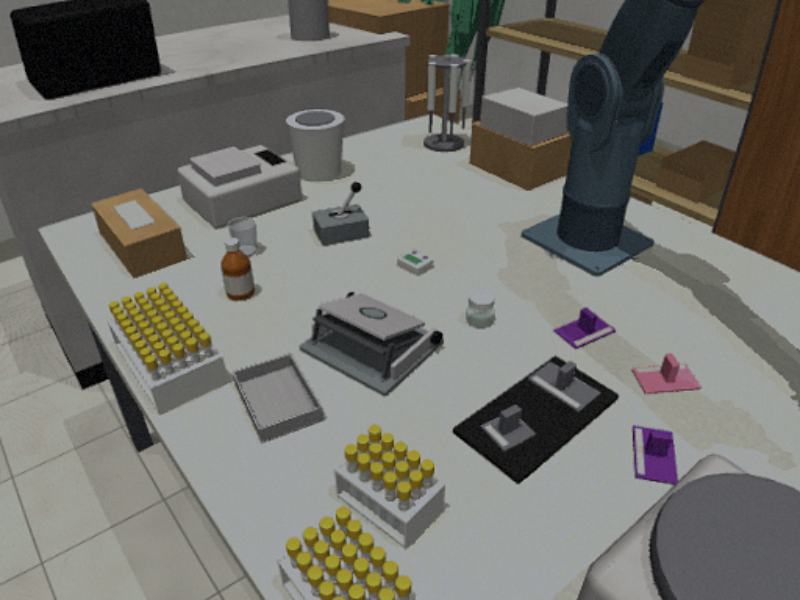

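View pics/top0.png

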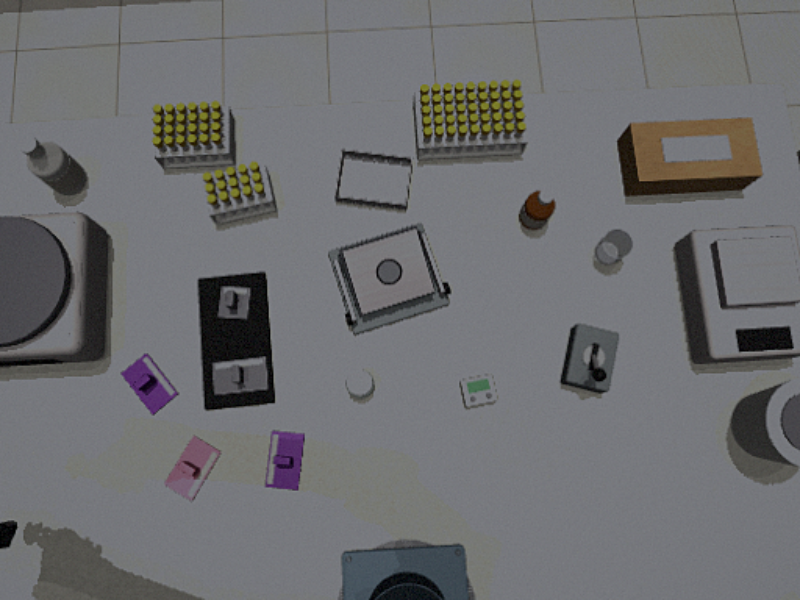

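```bash
cat > h.py <<'E'
import numpy as np,cv2
from scipy.spatial.transform import Rotation as R
def rpy(a): return R.from_euler('xyz',a).as_matrix()
def cloud(c,d,T=None):
    K=np.array([[c['fx'],0,c['cx']],[0,c['fy'],c['cy']],[0,0,1]])
    h,w=d.shape
    u,v=np.meshgrid(np.arange(w),np.arange(h))
    n=cv2.undistortPoints(np.stack([u,v],-1).reshape(-1,1,2).astype(np.float64),K,c['dist_coeffs']).reshape(h,w,2)
    P=np.stack([n[...,0]*d,-n[...,1]*d,-d],-1).astype(float)
    if T is None: M,t=rpy(c['attitude']),c['origin']
    else: M,t=T[:3,:3],T[:3,3]
    P=P@M.T+t; P[d<=0]=np.nan
    return P
def wristT(c,o):
    T=np.eye(4);T[:3,:3]=rpy(o['orientation']);T[:3,3]=o['tcp_pos'];return T@c['hand_eye']
E
python3 - <<'E'
from station import *
from h import *
for n in ["top","scene"]:
    z=np.load(n+"0.npz");P=cloud(calibration(n),z['d']);np.save(n+"P.npy",P)
P=np.load("topP.npy")
def at(u,v,r=2):
    u=int(u*.64);v=int(v*.64);return np.round(np.nanmedian(P[v-r:v+r+1,u-r:u+r+1].reshape(-1,3),0),4)
for nm,u,v in [("table",330,440),("short block",235,298),("long block",240,374),("window",389,271),("ball",598,374),("box tl",574,330),("box",610,340),("plate near",400,295),("plate far",380,245),("rest",230,335)]:
    print(nm,at(u,v,1))
z=np.load("top0.npz");p=z['p'][:,:,::-1]
a=cv2.resize(p[165:270,120:190],None,fx=6,fy=6,interpolation=cv2.INTER_NEAREST)[:600]
b=cv2.resize(p[130:230,205:295],(540,600));cv2.imwrite("pics/a0.png",a);cv2.imwrite("pics/b0.png",b)
cv2.imwrite("pics/c0.png",cv2.resize(p[200:260,350:410],(600,600)))
E
```

```text
table [ 3.047e-01  1.216e-01 -3.000e-04]
short block [0.5716 0.2839 0.0413]
long block [0.4281 0.2748 0.0524]
window [ 0.5974 -0.001   0.0726]
ball [ 0.3855 -0.3443  0.1197]
box tl [ 0.4753 -0.3376  0.0332]
box [ 0.4518 -0.3969  0.0492]
plate near [ 0.5566 -0.0217  0.0551]
plate far [0.6432 0.0104 0.0896]
rest [0.5069 0.2992 0.0136]
```

View pics/a0.png

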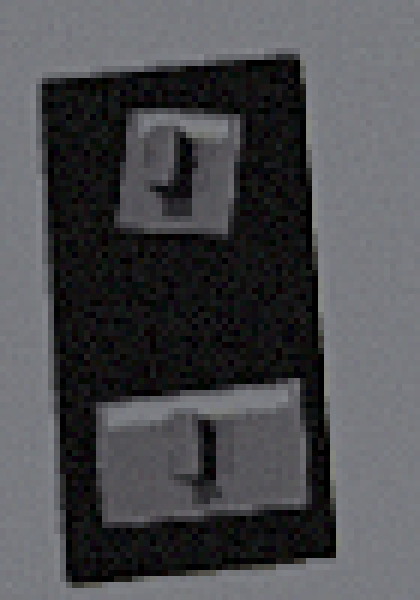

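View pics/b0.png

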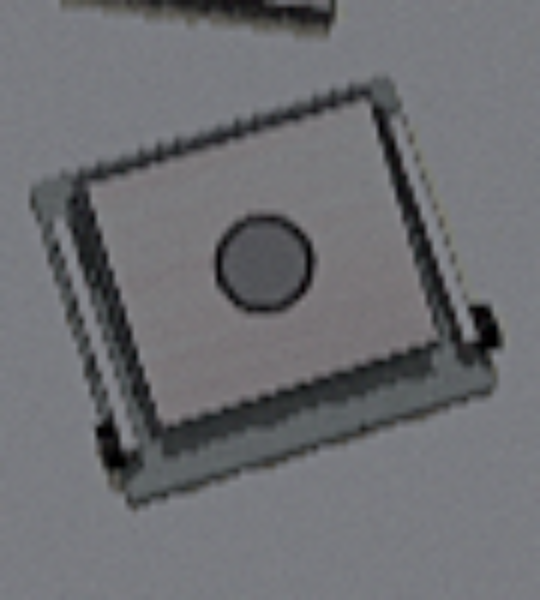

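View pics/c0.png

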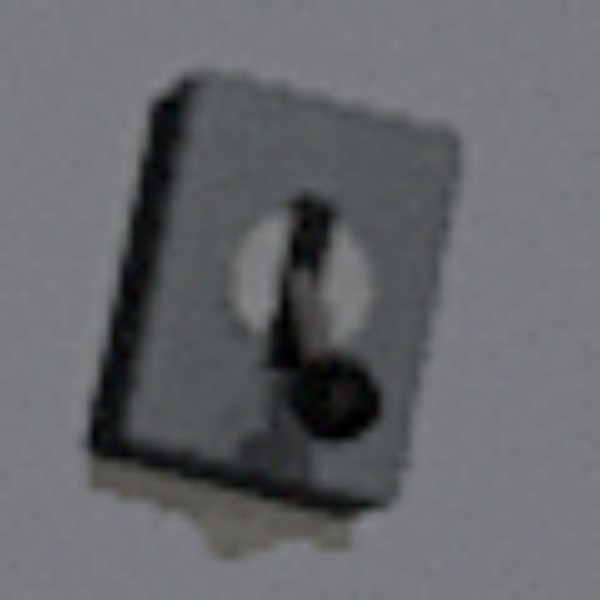

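The long grey carrier at (240,377) in the top view fits: its plate is about 100 mm long. The grey one at (233,300) is shorter, and the pink and purple ones at (150,383), (192,468) and (285,460) are excluded by colour. The crop a0 confirms this: the long grey plate is at the lower end of the rest. Next I fit the geometry.

Run:
```python
from h import *
P=np.load("topP.npy");S=np.load("sceneP.npy")
img=np.load("top0.npz")['p'].astype(int)
def rect(pts):
    r=cv2.minAreaRect((pts[:,:2]*1000).astype(np.float32));return np.round(r[0],1),np.round(r[1],1),round(r[2],1)
def sel(u0,u1,v0,v1,z0,z1,A=P):
    q=A[v0:v1,u0:u1].reshape(-1,3);return q[(q[:,2]>z0)&(q[:,2]<z1)]
# box top
q=sel(355,400,205,255,.044,.058);print("box",rect(q),q.mean(0),len(q))
q=sel(355,400,225,255,.095,.14);print("ball",q.mean(0),q.min(0),q.max(0),len(q))
# platen
pl=P[140:215,210:290].reshape(-1,3);col=img[140:215,210:290].reshape(-1,3)
m=(pl[:,2]>.045)&(pl[:,2]<.11);q=pl[m]
# ransac plane
c0=q
rng=np.random.default_rng(0);best=0
for _ in range(500):
    a=q[rng.choice(len(q),3,False)];n=np.cross(a[1]-a[0],a[2]-a[0]);n/=np.linalg.norm(n)+1e-12
    k=abs((q-a[0])@n)<.002
    if k.sum()>best:best=k.sum();K=k
q=q[K];c=q.mean(0);n=np.linalg.svd(q-c)[2][2];n*=np.sign(n[2]);print("platen n",n,"slope",np.arccos(n[2]),"len",len(q))
y=np.cross(n,[n[0],n[1],0]); 
hx=-n[:2]/np.linalg.norm(n[:2]);print("upslope yaw",np.degrees(np.arctan2(hx[1],hx[0])))
ex=np.array([*hx,0]);ex-=ex@n*n;ex/=np.linalg.norm(ex);ey=np.cross(n,ex)
uv=np.c_[(q-c)@ex,(q-c)@ey]
r=cv2.minAreaRect((uv*1000).astype(np.float32));print("rect",r); ctr=c+r[0][0]/1000*ex+r[0][1]/1000*ey;print("ctr",ctr)
# window pixels: darker gray disc
import sys
# long carrier
q=sel(130,178,225,256,.0145,.022);print("long plate",rect(q),q.mean(0),len(q))
q=sel(130,178,222,256,.046,.062);print("long block",rect(q),q.mean(0),q.max(0),len(q))
q=sel(130,178,180,212,.0145,.022);print("short plate",rect(q),q.mean(0),len(q))
q=sel(130,178,180,212,.046,.062);print("short block",rect(q),q.mean(0),len(q))
q=sel(120,185,170,270,.008,.0155);print("rest",rect(q),q.mean(0),len(q))
for nm,f in [("scene",None)]:
    A=S.reshape(-1,3)
    def near(c,r,z0,z1):
        k=(np.hypot(A[:,0]-c[0],A[:,1]-c[1])<r)&(A[:,2]>z0)&(A[:,2]<z1);return A[k]
    q=near((.43,.275),.03,.046,.062);print("S long block",rect(q),q.mean(0),len(q))
    q=near((.39,-.345),.04,.095,.14);print("S ball",q.mean(0),q.min(0),q.max(0),len(q))
    q=near((.43,.275),.07,.0145,.022);print("S long plate",rect(q),q.mean(0),len(q))
    k=near((.6,0),.04,.05,.1);cc=k.mean(0);nn=np.linalg.svd(k-cc)[2][2];print("S platen",cc,nn*np.sign(nn[2]), "dist top plane",(cc-c)@n)
```

```text
box (array([ 423.3, -361. ]), array([ 79.2, 111.1]), 71.8) [ 0.42487354 -0.35972838  0.04973382] 968
ball [ 0.3854336  -0.34680081  0.11654519] [ 0.37497554 -0.36033762  0.09500167] [ 0.40119441 -0.33701619  0.12549383] 69
platen n [-0.34423293 -0.09102346  0.93446157] slope 0.3640524598576016 len 1192
upslope yaw 14.811387440172743
rect ((-2.306835174560547, 11.977180480957031), (125.31678009033203, 163.80958557128906), 0.4929335415363312)
ctr [0.59175844 0.00857224 0.07048234]
long plate (array([429.7, 285.9]), array([130.6,  86.5]), 86.9) [0.42867515 0.28285088 0.01738331] 642
long block (array([429.9, 281.2]), array([14.2, 30.2]), 89.1) [0.42903458 0.28108078 0.05574222] [0.44503019 0.28841902 0.06146953] 63
short plate (array([560.9, 288.5]), array([123.4,  93.3]), 86.6) [0.56206057 0.29030528 0.01689983] 437
short block (array([568.7, 290.4]), array([14.5, 30. ]), 82.3) [0.56819905 0.28983233 0.0561077 ] 60
rest (array([499.9, 278.6]), array([250.6, 156.9]), 2.9) [0.49850407 0.29225381 0.01218513] 2491
S long block (array([432., 281.]), array([32.4, 14.9]), 1.2) [0.43333581 0.28241876 0.05434788] 81
S ball [ 0.38963861 -0.3461489   0.11050471] [ 0.37744636 -0.36032551  0.09607533] [ 0.3974234  -0.33690761  0.12121265] 43
S long plate (array([435.3, 282.5]), array([ 88.7, 101.7]), 7.4) [0.43347375 0.28413741 0.01674921] 549
S platen [0.60365313 0.00221404 0.07116362] [-0.23619634 -0.06233168  0.96970411] dist top plane -0.0028791671484343184
```

>>> drive_tool:
  series:
    - [[1, 1, 0, -0.82, 0], [1, 1, 0, -0.82, 0], [1, 1, 0, -0.82, 0], [1, 1, 0, -0.82, 0], [1, 1, 0, -0.82, 0], [1, 1, 0, -0.82, 0], [1, 1, 0, -0.82, 0], [1, 1, 0, -0.82, 0], [1, 1, 0, -0.82, 0], [1, 1, 0, -0.82, 0], [1, 1, 0, -0.82, 0], [1, 1, 0, -0.82, 0], [1, 1, 0, -0.82, 0], [1, 1, 0, -0.82, 0], [1, 1, 0, -0.82, 0], [1, 0, 0, 0, 0]]

```text
t: 2.1
tcp_pos: [0.4174, 0.2803, 0.2392]
orientation: [-1.571, -0.0, -0.34]
wrist_force: [-0.2, 0.4, -0.8]
gripper_width: 0.0857
```

```bash
cat > look.py <<'E'
import sys
from station import *
from h import *
n=sys.argv[1]
o=get_obs();c=calibration("wrist")
p,d=read_camera("wrist");P=cloud(c,d,wristT(c,o));np.savez(n+".npz",p=p,d=d,P=P)
cv2.imwrite(f"pics/{n}.png",cv2.resize(p[:,:,::-1],(800,600)))
print(o['tcp_pos'],o['orientation'],o['t'],o['wrist_force'])
E
python3 look.py w1
python3 - <<'E'
from h import *
P=np.load("w1.npz")['P'].reshape(-1,3)
def rect(pts):
    r=cv2.minAreaRect((pts[:,:2]*1000).astype(np.float32));return np.round(r[0],1),np.round(r[1],1),round(r[2],1)
k=(np.hypot(P[:,0]-.43,P[:,1]-.28)<.07)
for z0,z1 in [(-.01,.005),(.005,.0145),(.0145,.025),(.045,.065)]:
    q=P[k&(P[:,2]>z0)&(P[:,2]<z1)];print(z0,rect(q) if len(q) else 0,len(q),np.median(q,0))
E
```

```text
[0.41735943 0.2803167  0.23923103] [-1.57149819e+00 -4.64950094e-04 -3.39727824e-01] 2.1 [-0.16639495  0.3641355  -0.75461354]
-0.01 (array([399.8, 251.2]), array([ 55.3, 136.1]), 43.5) 714 [ 3.71967084e-01  2.65403566e-01 -3.28848229e-04]
0.005 (array([436.6, 286.1]), array([125.9, 127.9]), 2.7) 4021 [0.43177144 0.28706563 0.01146623]
0.0145 (array([429.1, 280.6]), array([ 60.4, 100.1]), 3.2) 2847 [0.42628272 0.2870257  0.01648279]
0.045 (array([429. , 280.7]), array([30.3, 14. ]), 3.4) 300 [0.42764676 0.28109224 0.0562058 ]
```

View pics/w1.png

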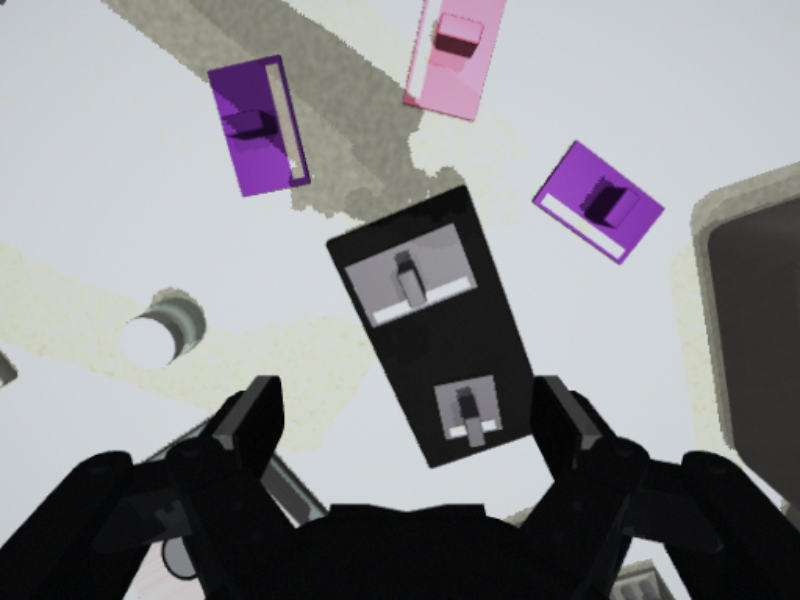

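The wrist view shows the long grey carrier at (410,275) on the rest, 60×100 mm by fit, centred at (0.429, 0.281) with yaw 3.3°. The short one is at (470,410). I go to the reader next, on the way to the switch.

>>> drive_tool:
  series:
    - [[1, 1, 0, -1, 0], [1, 1, 0, -1, 0], [1, 1, 0, -1, 0], [1, 1, 0, -1, 0], [1, 1, 0, -1, 0], [0, 1, 0, -1, 0], [0, 1, 0, -1, 0], [0, 1, 0, -1, 0], [0, 1, 0, -1, 0], [0, 1, 0, -1, 0], [0, 1, 0, -1, 0], [0, 0, 0, 0, 0], [0, 0, 0, 0, 0]]

```text
t: 3.78
tcp_pos: [0.5513, 0.0041, 0.2391]
orientation: [-1.57, 0.001, -0.334]
wrist_force: [-0.9, -0.0, 0.1]
gripper_width: -0.0002
```

```bash
python3 look.py w2
cat > plat.py <<'E'
import sys
from h import *
z=np.load(sys.argv[1]+".npz");P=z['P'].reshape(-1,3);col=z['p'].reshape(-1,3).astype(int)
k=(np.hypot(P[:,0]-.597,P[:,1]-.0)<.1)&(P[:,2]>.04)&(P[:,2]<.115)
q=P[k];cq=col[k]
rng=np.random.default_rng(0);best=0
for _ in range(500):
    a=q[rng.choice(len(q),3,False)];n=np.cross(a[1]-a[0],a[2]-a[0]);n/=np.linalg.norm(n)+1e-12
    kk=abs((q-a[0])@n)<.0015
    if kk.sum()>best:best=kk.sum();K=kk
q=q[K];cq=cq[K];c=q.mean(0);n=np.linalg.svd(q-c)[2][2];n*=np.sign(n[2])
hx=-n[:2]/np.linalg.norm(n[:2])
ex=np.array([*hx,0]);ex-=ex@n*n;ex/=np.linalg.norm(ex);ey=np.cross(n,ex)
uv=np.c_[(q-c)@ex,(q-c)@ey];r=cv2.minAreaRect((uv*1000).astype(np.float32))
print("n",n,"slope",np.arccos(n[2]),"yaw",np.degrees(np.arctan2(hx[1],hx[0])),best)
print("rect",r,"ctr",c+r[0][0]/1000*ex+r[0][1]/1000*ey)
print("c",c)
np.save("plane.npy",np.r_[c,n])
E
python3 plat.py w2
```

```text
[0.55127565 0.00411861 0.23906243] [-1.57010426e+00  8.92007447e-04 -3.33942237e-01] 3.775 [-0.90914674 -0.0152958   0.11772881]
n [-0.3358367  -0.08783293  0.93781613] slope 0.3545116347704398 yaw 14.656545809656615 8812
rect ((7.557392120361328, -10.863937377929688), (140.05242919921875, 119.88716125488281), 89.76261138916016) ctr [ 0.59623602 -0.00359975  0.07097605]
c [0.58663036 0.00511737 0.06835263]
```

View pics/w2.png

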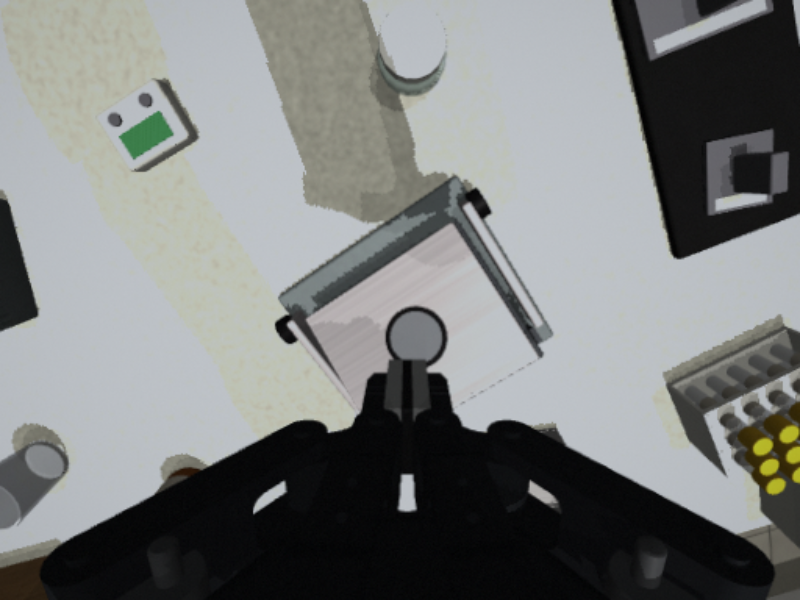

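The fit gives the platen at (0.5962, −0.0036, 0.0710), slope 0.3545 rad, yaw 14.66°, size 140×120; the window at (415,337) is consistent. Next, the switch.

>>> drive_tool:
  series:
    - [[0, -0.21, 0, -0.97, 0], [0, -0.21, 0, -0.97, 0], [0, -0.21, 0, -0.97, 0], [0, -0.21, 0, -0.97, 0], [0, -0.21, 0, -0.97, 0], [0, -0.21, 0, -0.97, 0], [0, -0.21, 0, -0.97, 0], [0, -0.21, 0, -0.97, 0], [0, -0.21, 0, -0.97, 0], [0, -0.21, 0, -0.97, 0], [0, -0.21, 0, -0.97, 0], [0, -0.21, 0, -0.97, 0], [0, -0.21, 0, -0.97, 0], [0, -0.21, 0, -0.97, 0], [0, -0.21, 0, -0.97, 0], [0, -0.21, 0, -0.97, 0], [0, -0.21, 0, -0.97, 0], [0, -0.21, 0, -0.97, 0], [0, -0.21, 0, -0.97, 0], [0, -0.21, 0, -0.97, 0]]

```text
t: 6.32
tcp_pos: [0.3436, -0.3371, 0.2393]
orientation: [-1.571, -0.0, -0.336]
wrist_force: [-0.2, -1.0, -0.4]
gripper_width: -0.0002
```

```bash
python3 look.py w3
python3 - <<'E'
from station import *
from h import *
P=np.load("w3.npz")['P'].reshape(-1,3)
k=(np.hypot(P[:,0]-.385,P[:,1]+.349)<.035)&(P[:,2]>.095)&(P[:,2]<.13)
q=P[k];print(len(q),q.mean(0),q.min(0),q.max(0))
k=(np.hypot(P[:,0]-.423,P[:,1]+.361)<.085)&(P[:,2]>.045)&(P[:,2]<.054)
q=P[k];print(cv2.minAreaRect((q[:,:2]*1000).astype(np.float32)))
print(get_obs()['tcp_pos'])
E
```

```text
[ 0.34356898 -0.33714462  0.23931798] [-1.57078897e+00 -1.15653068e-04 -3.35711427e-01] 6.325 [-0.1745772  -0.99237585 -0.42964866]
263 [ 0.37840931 -0.34855233  0.1158329 ] [ 0.372387   -0.36139431  0.10532199] [ 0.38852296 -0.33885775  0.12191459]
((415.738037109375, -360.8440856933594), (79.5126953125, 97.63470458984375), 72.19651794433594)
[ 0.34182812 -0.33952983  0.23950211]
```

View pics/w3.png

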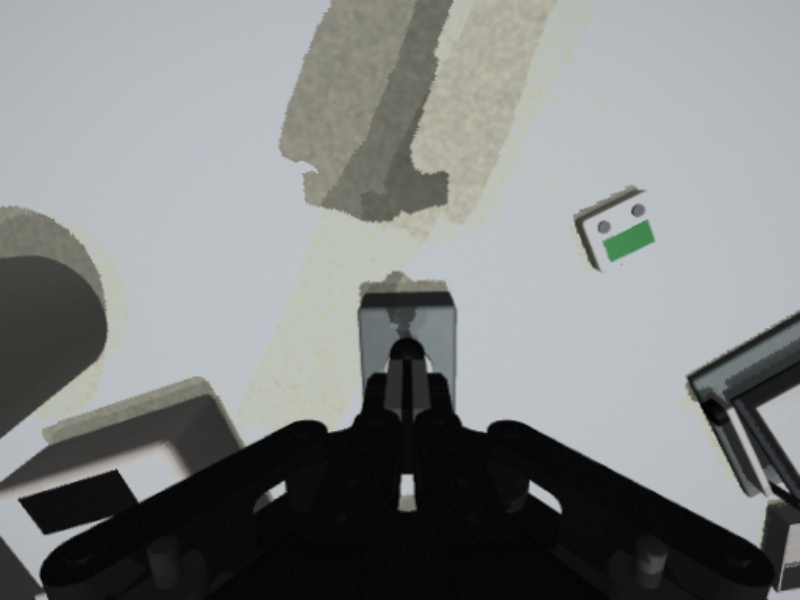

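>>> drive_tool:
  series:
    - [[0, 0, 0.96, 0.1, 0], [0, 0, 0.96, 0.1, 0], [0, 0, 0.96, 0, 0], [0, 0, 0.96, 0, 0], [0, 0, 0.96, 0, 0], [0, 0, 0.96, 0, 0], [0, 0, 0.96, 0, 0], [0, 0, 0, 0, 0], [0, 0.5, 0, 0, 0], [0, 0.5, 0, 0, 0], [0, 0.5, 0, 0, 0], [0, 0.5, 0, 0, 0], [0, 0.5, 0, 0, 0], [0, 0.5, 0, 0, 0], [0, 0.5, 0, 0, 0], [0, 0.5, 0, 0, 0], [0, 0.4, 0, 0, 0], [0, 0, 0, 0, 0]]

```text
t: 8.62
tcp_pos: [0.4295, -0.3616, 0.1049]
orientation: [-1.571, -0.0, -0.335]
wrist_force: [-0.4, 0.3, -0.1]
gripper_width: -0.0003
```

Run:
```python
from station import *
from h import *
print(get_obs()['tcp_pos'],get_obs()['wrist_force'])
p,d=read_camera("scene");P=cloud(calibration("scene"),d)
cv2.imwrite("pics/s1.png",cv2.resize(p[100:180,170:280,::-1],None,fx=7,fy=7))
```

```text
[ 0.42946152 -0.3616212   0.10486064] [-0.37682666  0.27612113 -0.05538975]
```

View pics/s1.png

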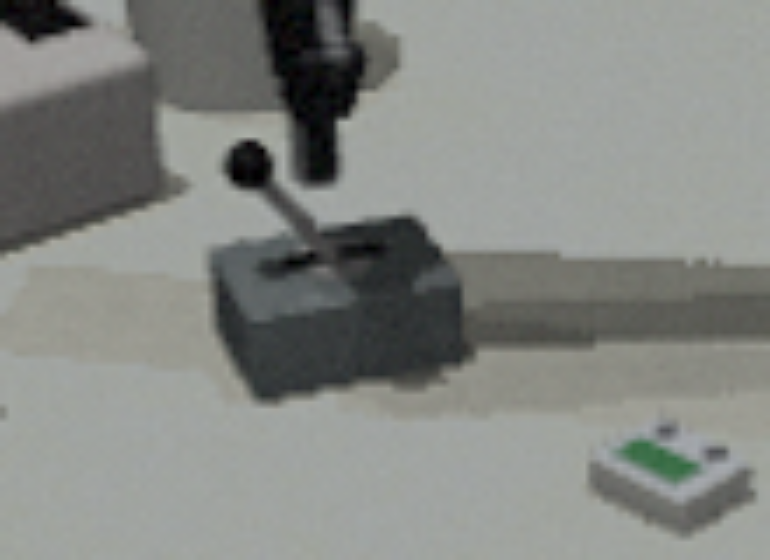

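The picture shows the ball at (250,162), leaning to the far side, so the toggle is on. I rise, turn and go back to the carrier.

>>> drive_tool:
  series:
    - [[0, -0.5, -0.7, 0, 0], [0, -0.3, -1, 0, 0], [0, 0, -1, 0, 0], [0, 0, -1, 0, -0.7], [0, 0, -1, 0, -0.7], [0, 0.4, -1, 0, -0.7], [0, 0.4, -0.5, 0, -0.7], [1, 0.15, 0, 1, 0], [1, 0.15, 0, 1, 0], [1, 0.15, 0, 1, 0], [1, 0.15, 0, 1, 0], [1, 0.15, 0, 1, 0], [1, 0.15, 0, 1, 0], [1, 0.15, 0, 1, 0], [1, 0.15, 0, 1, 0], [1, 0.15, 0, 1, 0], [1, 0.15, 0, 1, 0], [1, 0.15, 0, 1, 0], [1, 0.15, 0, 1, 0], [1, 0.15, 0, 1, 0]]

```text
t: 11.18
tcp_pos: [0.4523, -0.0942, 0.2284]
orientation: [-1.57, 0.002, 0.054]
wrist_force: [-0.9, -0.3, 0.2]
gripper_width: 0.0855
```

>>> drive_tool:
  series:
    - [[1, 0, 0, 1, 0], [1, 0, 0, 1, 0], [1, 0, 0, 1, 0], [1, 0, 0, 1, 0], [1, 0, 0, 1, 0], [1, 0, 0, 1, 0], [1, 0, 0, 1, 0], [1, 0, 0, 1, 0], [1, 0, 0, 1, 0], [1, 0, 0, 1, 0], [1, 0, 0, 1, 0], [1, 0, 0, 1, 0], [1, 0, 0, 1, 0], [1, 0, 0, 1, 0], [1, 0, 0, 1, 0], [1, 0, 0, 1, 0], [1, 0, 0, 1, 0], [1, 0, 0, 1, 0], [1, 0, 0, 0, 0], [1, 0, 0, 0, 0]]

```text
t: 13.68
tcp_pos: [0.4341, 0.2626, 0.2287]
orientation: [-1.572, 0.0, 0.054]
wrist_force: [0.5, -0.8, -1.1]
gripper_width: 0.0854
```

>>> drive_tool:
  series:
    - [[1, -0.2, 0.5, 0.91, 0.04], [1, 0, 1, 0, 0], [1, 0, 1, 0, 0], [1, 0, 1, 0, 0], [1, 0, 1, 0, 0], [1, 0, 1, 0, 0], [1, 0, 1, 0, 0], [1, 0, 0.8, 0, 0], [1, 0, 0, 0, 0], [1, 0, 0, 0, 0]]

```text
t: 14.92
tcp_pos: [0.4298, 0.2815, 0.0834]
orientation: [-1.57, -0.001, 0.049]
wrist_force: [-0.0, 0.2, 0.1]
gripper_width: 0.0855
```

```bash
python3 look.py w4
```

```text
[0.42984591 0.2814814  0.08343176] [-1.57048816e+00 -7.19796520e-04  4.92094928e-02] 14.925 [-0.00438874  0.21762957  0.14729682]
```

View pics/w4.png

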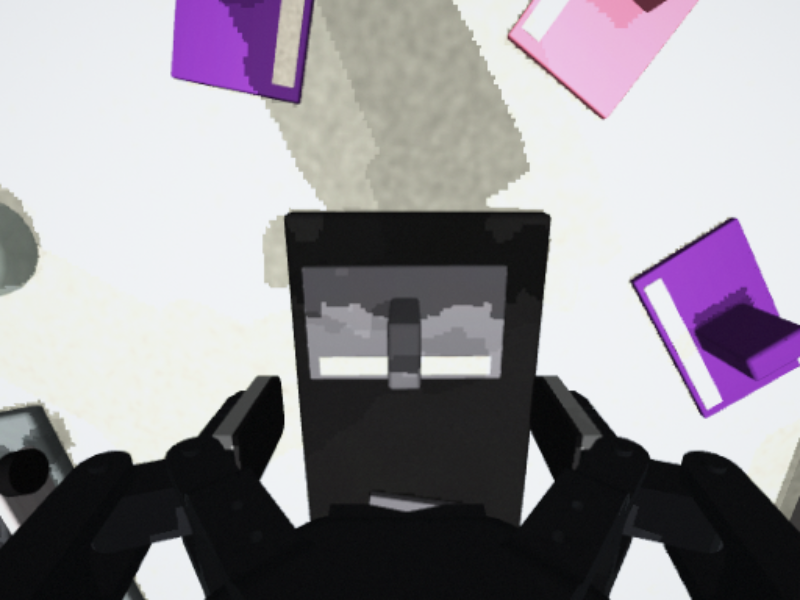

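The grey carrier's block at (404,340) is square and centred between the jaws. I descend and close.

>>> drive_tool:
  series:
    - [[1, 0, 1, -0.03, 0], [1, 0, 1, 0, 0], [1, 0, 0.57, 0, 0], [1, 0, 0, 0, 0], [0, 0, 0, 0, 0], [0, 0, 0, 0, 0], [0, 0, 0, 0, 0], [0, 0, 0, 0, 0], [0, 0, 0, 0, 0], [0, 0, 0, 0, 0]]

```text
t: 16.23
tcp_pos: [0.4297, 0.281, 0.0318]
orientation: [-1.57, -0.001, 0.05]
wrist_force: [-0.2, -0.9, 5.6]
gripper_width: 0.0132
```

>>> drive_tool:
  series:
    - [[0, 0, -0.6, 0, 0], [0, 0, -1, 0, 0], [0, 0, -1, 0, 0], [0, 0, -1, 0, 0], [0, 0, -1, 0, 0], [0, 0, -1, 0, 0], [0, 0, -1, 0, 0], [0, 0, -1, 0, 0], [0, 0, 0, 0, 0], [0, 0, 0, 0, 0]]

```text
t: 17.48
tcp_pos: [0.4289, 0.2805, 0.1829]
orientation: [-1.571, 0.001, 0.05]
wrist_force: [0.3, 0.5, -2.0]
gripper_width: 0.0132
```

```bash
python3 look.py w5
```

```text
[0.42892334 0.28049893 0.18291697] [-1.57142005e+00  8.26282213e-04  4.96895569e-02] 17.475 [ 0.31536913  0.46354445 -1.9866835 ]
```

View pics/w5.png

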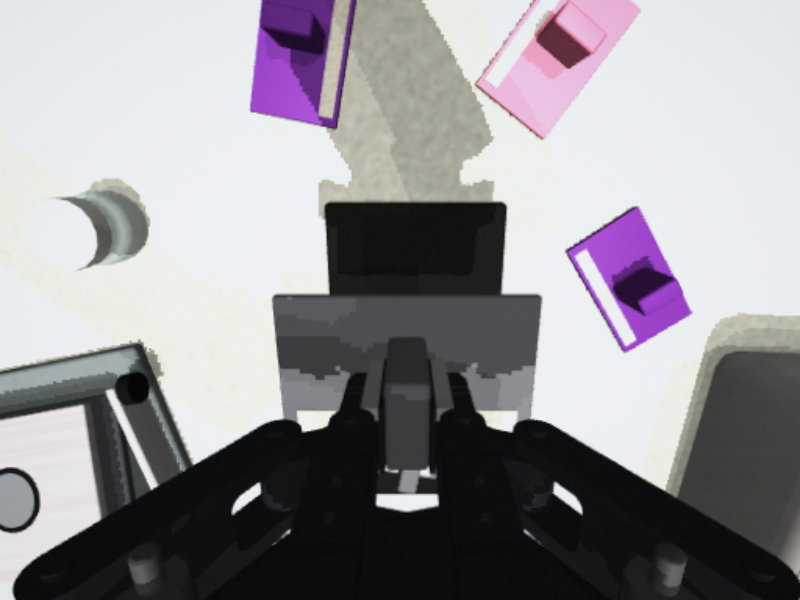

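Lifted: the carrier is level in the fingers and the view is unobstructed. I move over the platen with yaw 14.7°.

>>> drive_tool:
  series:
    - [[0, 0, 0, 0, -0.74], [0, 0, 0, 0, -0.74], [0, 0.24, 0, -0.93, 0], [0, 0.24, 0, -0.93, 0], [0, 0.24, 0, -0.93, 0], [0, 0.24, 0, -0.93, 0], [0, 0.24, 0, -0.93, 0], [0, 0.24, 0, -0.93, 0], [0, 0.24, 0, -0.93, 0], [0, 0.24, 0, -0.93, 0], [0, 0.24, 0, -0.93, 0], [0, 0.24, 0, -0.93, 0], [0, 0.24, 0, -0.93, 0], [0, 0.24, 0, -0.93, 0], [0, 0.24, 0, -0.93, 0], [0, 0.24, 0, -0.93, 0], [0, 0.24, 0, -0.93, 0], [0, 0.24, 0, -0.93, 0], [0, 0.24, 0, -0.93, 0], [0, 0, 0, 0, 0]]

```text
t: 20.02
tcp_pos: [0.5892, -0.0065, 0.1835]
orientation: [-1.572, -0.0, 0.253]
wrist_force: [-0.0, 0.7, -1.9]
gripper_width: 0.0131
```

```bash
cat > tgt.py <<'E'
import sys
from station import *
from h import *
c=np.array([.5962,-.0036,.0710]);n=np.array([-.3358,-.0878,.9378]);h=.0308;press=float(sys.argv[1])
G=c+(h-press)*n;o=get_obs();M=rpy(o['orientation'])
g=o['tcp_pos']-.011*M[:,1]
print("target grip",G,"now",g,"tool delta mm",1000*M.T@(G-g),"yaw",np.degrees(o['orientation'][2]),"F",np.round(o['wrist_force'],2),np.round(o['moment'],3),o['gripper_width'],o['t'])
E
python3 tgt.py 0.007
```

```text
target grip [ 0.58820796 -0.00568964  0.09331964] now [ 0.58916043 -0.00648366  0.19448718] tool delta mm [ -0.73984058 101.16640612   1.10471713] yaw 14.518318550363592 F [-0.01  0.66 -1.93] [ 0.023 -0.017  0.017] 0.013086103400237855 20.025
```

>>> drive_tool:
  series:
    - [[0, -0.04, 1, 0.05, -0.02], [0, 0, 1, 0, 0], [0, 0, 1, 0, 0], [0, 0, 0.7, 0, 0], [0, 0, 0.2, 0, 0], [0, 0, 0.1, 0, 0], [0, 0, 0, 0, 0], [0, 0, 0, 0, 0]]

```text
t: 21.02
tcp_pos: [0.5879, -0.0036, 0.104]
orientation: [-1.571, -0.001, 0.259]
wrist_force: [0.6, 0.5, -0.8]
gripper_width: 0.0131
```

```bash
python3 tgt.py 0.007;python3 look.py w6
```

```text
target grip [ 0.58820796 -0.00568964  0.09331964] now [ 0.58785929 -0.00355852  0.11503617] tool delta mm [-0.22889052 21.71675193 -2.14502942] yaw 14.838874283203376 F [ 0.57  0.5  -0.84] [-0.028 -0.037 -0.012] 0.013121116833142987 21.025
[ 0.58786971 -0.00355802  0.10403617] [-1.57099483e+00 -9.28038157e-04  2.58987214e-01] 21.025 [ 0.56655034  0.49917176 -0.83863511]
```

View pics/w6.png

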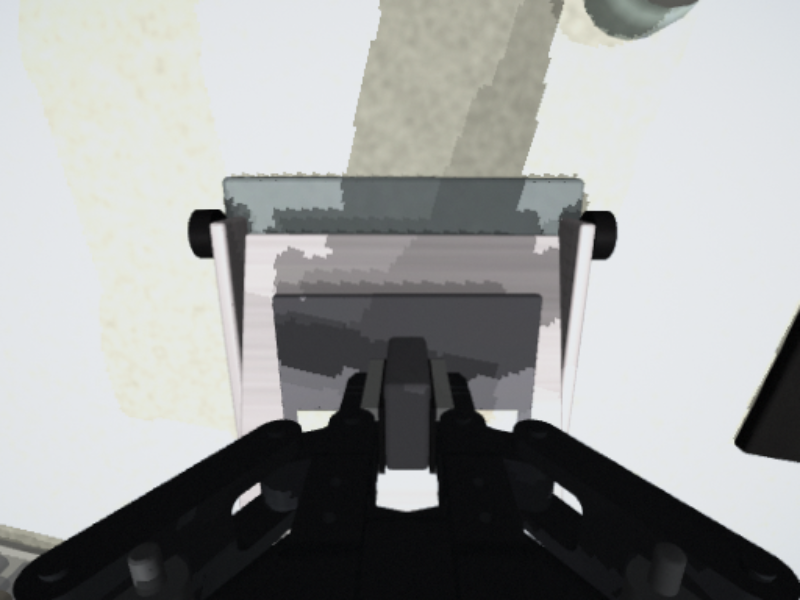

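>>> drive_tool:
  series:
    - [[0, 0, 0.15, -0.08, 0], [0, 0, 0.1, 0, 0], [0, 0, 0.1, 0, 0], [0, 0, 0.1, 0, 0], [0, 0, 0, 0, 0], [0, 0, 0, 0, 0]]

```text
t: 21.82
tcp_pos: [0.5887, -0.0051, 0.095]
orientation: [-1.571, -0.002, 0.259]
wrist_force: [1.2, -1.1, 5.2]
gripper_width: 0.0134
```

```bash
python3 tgt.py 0.007
```

```text
target grip [ 0.58820796 -0.00568964  0.09331964] now [ 0.58867031 -0.00513587  0.10600063] tool delta mm [-0.60904979 12.68019665 -0.41178232] yaw 14.838114098406303 F [ 1.19 -1.05  5.17] [-0.075 -0.565  0.012] 0.013388057522648837 21.825
```

```bash
python3 look.py w7
cat > car.py <<'E'
import sys
from h import *
# carrier plate top plane from wrist picture: near-edge/visible plate region (px in 512x384)
z=np.load(sys.argv[1]+".npz");P=z['P']
def fit(q):
    q=q[np.isfinite(q).all(1)];
    for _ in range(4):
        c=np.median(q,0) if _==0 else q.mean(0);n=np.linalg.svd(q-q.mean(0))[2][2];n*=np.sign(n[2]);r=abs((q-q.mean(0))@n);q=q[r<max(.0012,2*np.median(r))]
    return q.mean(0),n,len(q)
for nm,(u0,u1,v0,v1) in {"carL":(190,228,194,228),"carR":(292,335,194,228),"platen":(168,348,158,180)}.items():
    c,n,l=fit(P[v0:v1,u0:u1].reshape(-1,3));y=.2588
    print(nm,c,"n",np.round(n,3),"pitch",np.arctan2(-(n[0]*np.cos(y)+n[1]*np.sin(y)),n[2]),l)
    if nm=="platen":
        a=np.array([.5962,-.0036,.0710]);m=np.array([-.3358,-.0878,.9378]);print("platen depth mm",(c-a)@m*1000)
E
for w in w6 w7;do python3 car.py $w;done
```

```text
[ 0.58868847 -0.00513565  0.09500064] [-1.57119962 -0.00160116  0.25897395] 21.825 [ 1.19011105 -1.05288368  5.17462711]
carL [ 0.57918809 -0.03754368  0.08869591] n [-0.001 -0.002  1.   ] pitch 0.0014670214537196122 1229
carR [0.5634445  0.02165724 0.08869214] n [0.    0.002 1.   ] pitch -0.0006968175838777522 1398
platen [ 0.55427117 -0.01470991  0.05489124] n [-0.337 -0.087  0.937] pitch 0.355424883412132 3693
platen depth mm -0.05164453352670129
carL [ 0.58008919 -0.03909468  0.07965684] n [0.003 0.    1.   ] pitch -0.003166786194801709 1242
carR [0.5642705  0.0201432  0.07958307] n [0.001 0.001 1.   ] pitch -0.0009204577451987123 1407
platen [ 0.55423511 -0.01661693  0.05049583] n [-0.343 -0.089  0.935] pitch 0.36284759536246336 3707
platen depth mm -3.9941113661209062
```

View pics/w7.png

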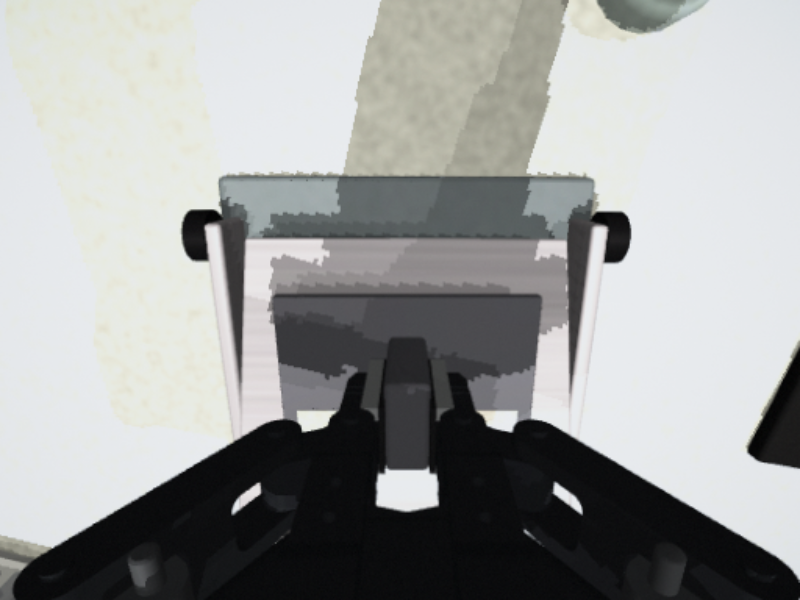

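The wrist depth fits give a precise reading. The carrier is still level (no pivot in the pads) and the platen is in 4.0 mm, so pressing here won't tilt it. The fixed switch box's robot-side top edge is rigid, so I pre-tilt the carrier in the fingers there and then come back.

>>> drive_tool:
  series:
    - [[0, 0, -1, 0, 0], [0, 0, -1, 0, 0], [0, 0, -1, 0, 0.5], [0, 0, -1, 0, 0.9], [0, 0, 0, 0, 0.9], [0, 0, 0, 0, 0.9], [0, 0, 0, 0, 0.92], [0, -0.41, 0, -0.97, 0], [0, -0.41, 0, -0.97, 0], [0, -0.41, 0, -0.97, 0], [0, -0.41, 0, -0.97, 0], [0, -0.41, 0, -0.97, 0], [0, -0.41, 0, -0.97, 0], [0, -0.41, 0, -0.97, 0], [0, -0.41, 0, -0.97, 0], [0, -0.41, 0, -0.97, 0], [0, -0.41, 0, -0.97, 0], [0, -0.41, 0, -0.97, 0], [0, -0.41, 0, -0.97, 0], [0, -0.41, 0, -0.97, 0]]

```text
t: 24.38
tcp_pos: [0.4072, -0.2126, 0.1746]
orientation: [-1.571, -0.0, -0.316]
wrist_force: [0.0, 0.6, -1.1]
gripper_width: 0.0134
```

>>> drive_tool:
  series:
    - [[0, -0.41, 0, -0.97, 0], [0, -0.41, 0, -0.97, 0], [0, -0.41, 0, -0.97, 0], [0, 0, 0, -0.97, 0], [0, 0, 0, -0.97, 0], [0, 0, 0, -0.97, 0], [0, 0, 0, -0.97, 0], [0, 0, 0, 0, 0], [0, 0, 0, 0, 0]]

```text
t: 25.5
tcp_pos: [0.3425, -0.3324, 0.1744]
orientation: [-1.57, 0.0, -0.316]
wrist_force: [-0.5, -0.2, -1.5]
gripper_width: 0.0133
```

```bash
python3 look.py w8
python3 - <<'E'
from station import *
from h import *
o=get_obs();M=rpy(o['orientation']);G=np.array([.3473,-.3361,.0808]);g=o['tcp_pos']-.011*M[:,1]
print("delta tool mm",1000*M.T@(G-g),np.degrees(o['orientation'][2]),o['t'])
P=np.load("w8.npz")['P'].reshape(-1,3)
u=np.array([.9505,-.3107]);C=np.array([.4233,-.361])
k=(P[:,2]>.046)&(P[:,2]<.054);q=(P[k][:,:2]-C);x=q@u;y=q@[.3107,.9505];m=(abs(x)<.07)&(abs(y)<.05)
print("box edge pts x",np.percentile(x[m],[0,1,50,99,100]),"y",np.percentile(y[m],[0,1,99,100]),m.sum())
E
```

```text
[ 0.34246214 -0.33241752  0.1743722 ] [-1.57017258e+00  2.82379692e-04 -3.15903080e-01] 25.5 [-0.53389689 -0.15792285 -1.48207375]
delta tool mm [  5.62452055 104.61019035  -2.31067012] -18.064452498071866 25.55
box edge pts x [0.04337888 0.04369835 0.05024328 0.05352627 0.05371933] y [-0.01822564 -0.01804307  0.02383741  0.0240146 ] 115
```

View pics/w8.png

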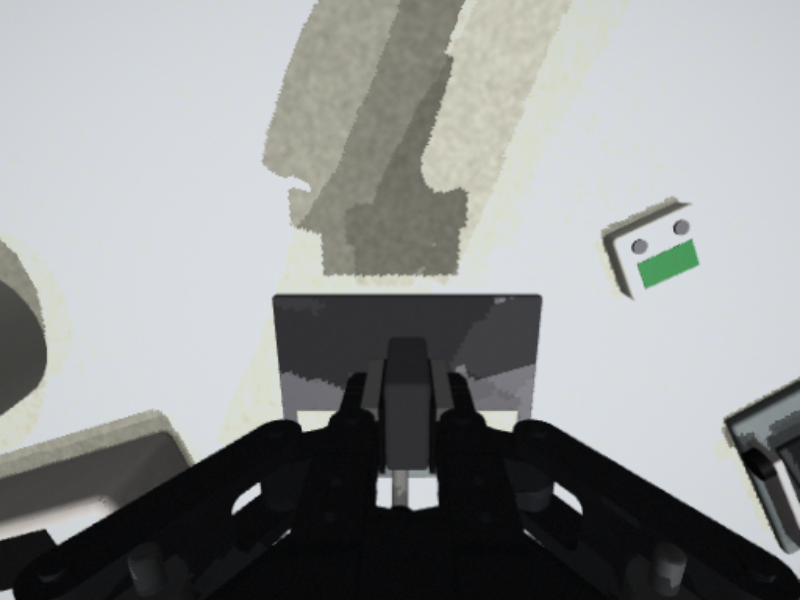

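>>> drive_tool:
  series:
    - [[0, 0.28, 0.6, -0.1, 0], [0, 0, 1, 0, 0], [0, 0, 1, 0, 0], [0, 0, 1, 0, 0], [0, 0, 1, 0, 0], [0, 0, 0.4, 0, 0], [0, 0, 0.1, 0, 0], [0, 0, 0.1, 0, 0], [0, 0, 0.1, 0, 0], [0, 0, 0, 0, 0]]

```text
t: 26.8
tcp_pos: [0.3476, -0.337, 0.0697]
orientation: [-1.571, -0.001, -0.316]
wrist_force: [-2.7, 2.5, 10.2]
gripper_width: 0.0134
```

Run:
```python
from station import *
from h import *
o=get_obs();M=rpy(o['orientation']);G=np.array([.3473,-.3361,.0808]);g=o['tcp_pos']-.011*M[:,1]
print("delta tool mm",1000*M.T@(G-g),np.degrees(o['orientation'][2]),o['t'],o['wrist_force'],M.T@o['moment'])
```

```text
delta tool mm [-0.59094668 -0.10309914  0.73617273] -18.12746199603673 26.8 [-2.72613834  2.50538695 10.22870313] [ 0.31759126 -0.07178495  0.49816085]
```

>>> drive_tool:
  series:
    - [[0, -0.05, 0.1, 0, 0], [0, -0.05, 0.1, 0, 0], [0, 0, 0, 0, 0]]

```text
t: 27.18
tcp_pos: [0.3461, -0.3366, 0.0672]
orientation: [-1.57, -0.003, -0.317]
wrist_force: [-6.3, 6.8, 31.6]
gripper_width: 0.0132
```

```bash
cat > car2.py <<'E'
import sys
from h import *
from station import *
z=np.load(sys.argv[1]+".npz");P=z['P'];y=get_obs()['orientation'][2]
from car import fit
E
sed -i 's/^for nm/y=float(sys.argv[2]) if len(sys.argv)>2 else .2588\nfor nm/; s/;y=.2588//' car.py
python3 look.py w9; python3 car.py w9 -.3161 | grep car
```

```text
[ 0.34605862 -0.33655467  0.06716288] [-1.57032778 -0.0025125  -0.31673333] 27.175 [-6.25777947  6.78345376 31.58352877]
carL [ 0.32073443 -0.35989709  0.05145576] n [-0.065  0.017  0.998] pitch 0.0667648100764748 1239
carR [ 0.33972736 -0.3014923   0.05147936] n [-0.066  0.024  0.998] pitch 0.0702316233075857 1378
```

>>> drive_tool:
  series:
    - [[0, -0.15, 0.05, 0, 0], [0, -0.1, 0.12, 0, 0], [0, -0.08, 0.12, 0, 0], [0, 0, 0, 0, 0]]

```text
t: 27.72
tcp_pos: [0.342, -0.3353, 0.0613]
orientation: [-1.572, -0.006, -0.316]
wrist_force: [-1.3, 4.2, 22.4]
gripper_width: 0.0134
```

```bash
python3 look.py w10; python3 car.py w10 -.3161 | grep car
```

```text
[ 0.34195493 -0.33526061  0.06129491] [-1.57158503 -0.00636134 -0.3157681 ] 27.725 [-1.25791785  4.22515778 22.37745489]
carL [ 0.31820819 -0.36054179  0.03839564] n [-1.     0.02   0.006] pitch 1.5641786960870303 941
carR [ 0.3381896  -0.2994812   0.03811392] n [ 0.892 -0.45   0.025] pitch -1.545662971344993 993
```

View pics/w10.png

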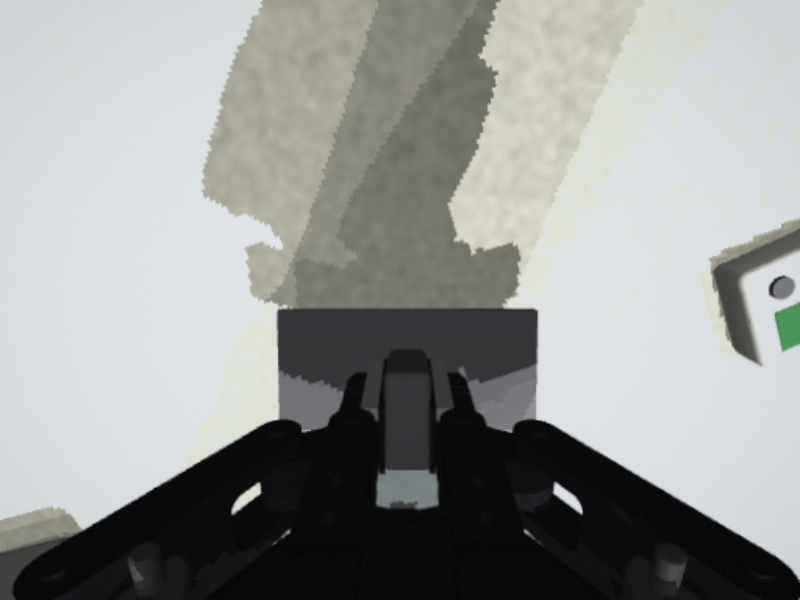

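```bash
cat > car3.py <<'E'
# carrier plane in tool frame by ransac; args: npz, tcp x y z, r p y
import sys
from h import *
z=np.load(sys.argv[1]+".npz");P=z['P'];tcp=np.array(list(map(float,sys.argv[2:5])));yaw=float(sys.argv[5])
hx=np.array([np.cos(yaw),np.sin(yaw),0]);hy=np.array([-np.sin(yaw),np.cos(yaw),0])
q=P[150:300,150:370].reshape(-1,3);q=q[np.isfinite(q).all(1)]-tcp
L=np.c_[q@hx,q@hy,q[:,2]]
k=(L[:,0]>-.045)&(L[:,0]<.0)&(abs(L[:,1])<.055)&(abs(L[:,1])>.012)&(L[:,2]<.003)&(L[:,2]>-.04)
L=L[k];rng=np.random.default_rng(0);best=0
for _ in range(800):
    a=L[rng.choice(len(L),3,False)];n=np.cross(a[1]-a[0],a[2]-a[0]);n/=np.linalg.norm(n)+1e-12
    if abs(n[2])<.8: continue
    kk=abs((L-a[0])@n)<.001
    if kk.sum()>best:best=kk.sum();K=kk
q=L[K];c=q.mean(0);n=np.linalg.svd(q-c)[2][2];n*=np.sign(n[2])
print("pitch",np.arctan2(-n[0],n[2]),"roll",n[1],"inl",best,"of",len(L))
ex=np.array([n[2],0,-n[0]]);ex/=np.linalg.norm(ex)
# perpendicular from grip axis (0,0,.011) to plate top, edge along ex
g=np.array([0,0,.011]);print("grip-to-plate-top mm (expect 25.8):",-(c-g)@n*1000,"near edge along carrier x mm (expect -30):",np.percentile((q-g)@ex,1)*1000,"y range",np.percentile(q[:,1],[1,99])*1000)
E
python3 car3.py w8 .34246 -.33242 .17437 -.3159;python3 car3.py w10 .34195 -.33526 .06129 -.3158
```

```text
pitch 0.002490877451665485 roll 0.00023157826393305873 inl 5545 of 6338
grip-to-plate-top mm (expect 25.8): 26.228776215172683 near edge along carrier x mm (expect -30): -30.130735538257344 y range [-48.42389374  48.99653029]
pitch 0.23708136090310386 roll -0.0008645373803751694 inl 4455 of 5230
grip-to-plate-top mm (expect 25.8): 24.127544480901708 near edge along carrier x mm (expect -30): -30.02929491398464 y range [-48.34856012  49.13320683]
```

>>> drive_tool:
  series:
    - [[0, -0.08, 0.1, 0, 0], [0, -0.05, 0.1, 0, 0], [0, 0, 0, 0, 0]]

```text
t: 28.15
tcp_pos: [0.3396, -0.3345, 0.0571]
orientation: [-1.572, -0.007, -0.316]
wrist_force: [-0.4, 2.8, 19.2]
gripper_width: 0.0131
```

```bash
cat > lc.sh <<'E'
a=$(python3 look.py $1); echo "$a"
python3 - "$a" $1 <<'F'
import re,sys,subprocess
v=re.findall(r'-?\d+\.\d*(?:e[-+]?\d+)?',sys.argv[1]);print(subprocess.run(["python3","car3.py",sys.argv[2],*v[:3],v[5]],capture_output=True,text=True).stdout)
F
E
bash lc.sh w11
```

```text
[ 0.33963089 -0.3345472   0.05710957] [-1.57179577 -0.00654161 -0.3156881 ] 28.15 [-0.40472628  2.78108381 19.16364339]
pitch 0.35579275802636146 roll -0.0003371640597862708 inl 3817 of 4534
grip-to-plate-top mm (expect 25.8): 23.363281177722843 near edge along carrier x mm (expect -30): -30.294423350384996 y range [-48.48536786  49.14559379]
```

>>> drive_tool:
  series:
    - [[0, -0.1, -0.5, 0, 0], [0, 0, -1, 0, 0], [0, 0, -1, 0, 0], [0, 0, 0, 0, 0]]

```text
t: 28.7
tcp_pos: [0.3353, -0.3334, 0.106]
orientation: [-1.572, -0.003, -0.316]
wrist_force: [-0.8, -0.6, -1.9]
gripper_width: 0.0131
```

```bash
bash lc.sh w12
```

```text
[ 0.3353227  -0.33335197  0.10596402] [-1.5718545  -0.00281091 -0.31644233] 28.7 [-0.77310621 -0.62176872 -1.88537682]
pitch 0.32973455520021566 roll 0.0003568909559050494 inl 3888 of 4560
grip-to-plate-top mm (expect 25.8): 23.657939087791814 near edge along carrier x mm (expect -30): -29.7443235950564 y range [-48.55870155  49.04757292]
```

>>> drive_tool:
  series:
    - [[0, 0.1, 1, 0, 0], [0, 0, 1, 0, 0], [0, 0, 0.4, 0, 0], [0, -0.02, 0.15, 0, 0], [0, 0, 0, 0, 0], [0, -0.1, -0.5, 0, 0], [0, 0, -1, 0, 0], [0, 0, -1, 0, 0], [0, 0, -1, 0, 0], [0, 0, -1, 0, 0], [0, 0, 0, 0, 0]]

```text
t: 30.12
tcp_pos: [0.3351, -0.3333, 0.1449]
orientation: [-1.572, -0.003, -0.316]
wrist_force: [0.3, -0.1, -1.4]
gripper_width: 0.0129
```

```bash
bash lc.sh w13
```

```text
[ 0.33511067 -0.33326028  0.14492985] [-1.57186123 -0.00310372 -0.31632315] 30.125 [ 0.26964379 -0.09955582 -1.38233916]
pitch 0.36401043661908855 roll -0.0014604927583240605 inl 3657 of 4275
grip-to-plate-top mm (expect 25.8): 23.561555837186717 near edge along carrier x mm (expect -30): -29.36340094522683 y range [-48.55350644  49.06700619]
```

Pitch in the fingers is now 0.364 against a slope of 0.3545. Back to the reader.

>>> drive_tool:
  series:
    - [[0, 0, -1, 0, -0.6], [0, 0, 0, 0, -0.9], [0, 0, 0, 0, -0.9], [0, 0, 0, 0, -0.9], [0, 0, 0, 0, -0.8], [0, 0.98, 0, 0.79, 0], [0, 0.98, 0, 0.79, 0], [0, 0.98, 0, 0.79, 0], [0, 0.98, 0, 0.79, 0], [0, 0.98, 0, 0.79, 0], [0, 0.98, 0, 0.79, 0], [0, 0.98, 0, 0.79, 0], [0, 0.98, 0, 0.79, 0], [0, 0.98, 0, 0.79, 0], [0, 0.98, 0, 0.79, 0], [0, 0.98, 0, 0.79, 0], [0, 0.98, 0, 0.79, 0], [0, 0.98, 0, 0.79, 0], [0, 0.98, 0, 0.79, 0], [0, 0.98, 0, 0.79, 0]]

```text
t: 32.67
tcp_pos: [0.5583, -0.028, 0.1622]
orientation: [-1.57, 0.002, 0.256]
wrist_force: [-0.5, -0.0, -1.0]
gripper_width: 0.0131
```

>>> drive_tool:
  series:
    - [[0, 0.9, 0, 0.6, 0], [0, 0, 0, 0, 0], [0, 0, 0, 0, 0], [0, 0, 0, 0, 0]]

```text
t: 33.17
tcp_pos: [0.5724, -0.0138, 0.1636]
orientation: [-1.571, 0.001, 0.255]
wrist_force: [-1.1, -0.4, -1.9]
gripper_width: 0.0133
```

```bash
sed -i 's/h=.0308/h=.0283/' tgt.py; python3 tgt.py -0.03; bash lc.sh w14
```

```text
target grip [ 0.57662286 -0.00871874  0.12567374] now [ 0.57241995 -0.0137885   0.17456861] tool delta mm [ 5.38204888 48.88914216  3.86788692] yaw 14.588640954631273 F [-1.06 -0.4  -1.94] [-0.    -0.013 -0.   ] 0.01333591718446353 33.175
[ 0.57241289 -0.01379504  0.16356861] [-1.57120941e+00  7.70699664e-04  2.54619818e-01] 33.175 [-1.05742637 -0.40225936 -1.93695386]
pitch 0.36400366353130925 roll -0.002473596553623924 inl 3640 of 4278
grip-to-plate-top mm (expect 25.8): 23.530635103473248 near edge along carrier x mm (expect -30): -29.453558078568435 y range [-49.20550552  48.45796547]
```

>>> drive_tool:
  series:
    - [[0, 0.27, 0.9, 0.19, 0], [0, 0, 1, 0, 0], [0, 0, 0.54, 0, 0], [0, 0.19, 0.52, 0, 0], [0, 0.19, 0.52, 0, 0], [0, 0, 0, 0, 0], [0, 0, 0, 0, 0]]

```text
t: 34.1
tcp_pos: [0.5849, -0.0056, 0.0944]
orientation: [-1.571, -0.0, 0.256]
wrist_force: [0.6, -0.5, -1.4]
gripper_width: 0.0133
```

```bash
python3 tgt.py 0.0; bash lc.sh w15; python3 car.py w15|tail -2
```

```text
target grip [ 0.58669686 -0.00608474  0.09753974] now [ 0.58490599 -0.00557025  0.10536672] tool delta mm [ 1.59823062  7.82790196 -0.95037824] yaw 14.680881184063967 F [ 0.59 -0.53 -1.45] [0.024 0.005 0.028] 0.013273678389152123 34.1
[ 0.58491155 -0.00557051  0.09436673] [-1.57094780e+00 -4.83628683e-04  2.56229714e-01] 34.1 [ 0.58639411 -0.5337876  -1.44716943]
pitch 0.37362514658270585 roll -0.0018952137027155003 inl 3634 of 8209
grip-to-plate-top mm (expect 25.8): 23.27068955410655 near edge along carrier x mm (expect -30): -29.657005248726616 y range [-48.96169391  48.31388033]

platen [ 0.54967685 -0.01680323  0.05303557] n [-0.339 -0.088  0.937] pitch 0.3577844520257566 3721
platen depth mm -0.06532822967764014
```

View pics/w15.png

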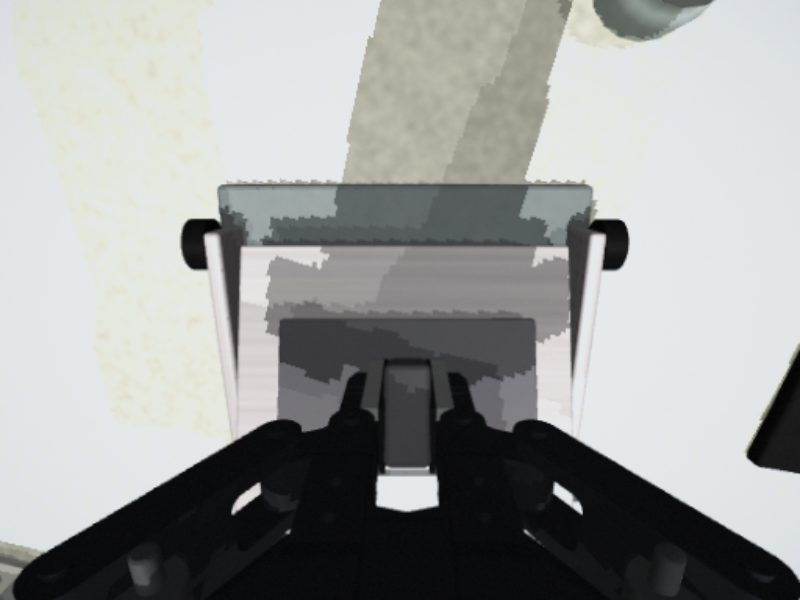

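>>> drive_tool:
  series:
    - [[0, 0.04, 0.2, -0.04, 0], [0, 0.04, 0.15, 0, 0], [0, 0.03, 0.1, 0, 0], [0, 0.03, 0.08, 0, 0], [0, 0.02, 0.05, 0, 0], [0, 0, 0, 0, 0], [0, 0, 0, 0, 0]]

```text
t: 35.02
tcp_pos: [0.5881, -0.0056, 0.0827]
orientation: [-1.571, -0.0, 0.256]
wrist_force: [-1.0, -0.2, 4.2]
gripper_width: 0.013
```

```bash
python3 tgt.py 0.007; bash lc.sh w16; python3 car.py w16|tail -2
```

```text
target grip [ 0.58904746 -0.00547014  0.09097514] now [ 0.58805242 -0.00563113  0.09368842] tool delta mm [ 1.00264223  2.71355981 -0.09588015] yaw 14.677584301461412 F [-0.99 -0.2   4.18] [-0.268  0.316 -0.024] 0.012967172251657746 35.025
[ 0.58805575 -0.00563238  0.08268842] [-1.57098241e+00 -2.63521427e-04  2.56172172e-01] 35.025 [-0.98762881 -0.20148014  4.18285572]
pitch 0.35032649528020116 roll 7.70366282785056e-05 inl 5855 of 10947
grip-to-plate-top mm (expect 25.8): 28.874353461533612 near edge along carrier x mm (expect -30): -58.18862348752931 y range [-54.4165374   54.49954415]

platen [ 0.55138561 -0.01729132  0.04883485] n [-0.34  -0.089  0.936] pitch 0.3594204897756572 3729
platen depth mm -4.5357074173108245
```

>>> drive_tool:
  series:
    - [[0, 0.02, 0.06, 0, 0], [0, 0.02, 0.05, 0, 0], [0, 0, 0, 0, 0], [0, 0, 0, 0, 0], [0, 0, 0, 0, 0], [0, 0, 0, 0, 0]]

```text
t: 35.83
tcp_pos: [0.5889, -0.0054, 0.0805]
orientation: [-1.571, -0.0, 0.256]
wrist_force: [-1.4, -1.0, 5.7]
gripper_width: 0.0132
```

```bash
python3 tgt.py 0.007; python3 look.py w17; python3 car.py w17|tail -2; sed 's/L\[:,2\]<.003/L[:,2]<.003)\&((L[:,2]>-.0215+.37*(L[:,0]))/; s/L\[:,0\]>-.045/L[:,0]>-.036/;s/<.055)/<.049)/' car3.py > car4.py
python3 - <<'E'
from station import *
from h import *
import subprocess
o=get_obs();print(subprocess.run(["python3","car4.py","w17",*map(str,o['tcp_pos']),str(o['orientation'][2])],capture_output=True,text=True).stdout)
p,d=read_camera("scene");cv2.imwrite("pics/s2.png",cv2.resize(p[90:270,140:400,::-1],None,fx=3,fy=3))
E
```

```text
target grip [ 0.58904746 -0.00547014  0.09097514] now [ 0.58886887 -0.00538511  0.09146539] tool delta mm [ 0.15107817  0.49030568 -0.1274497 ] yaw 14.67965800877057 F [-1.36 -0.97  5.72] [-0.368  0.329 -0.029] 0.013181636219801996 35.825
[ 0.58887213 -0.00538565  0.08046539] [-1.57091874e+00 -2.74687137e-04  2.56208365e-01] 35.825 [-1.36431387 -0.96790833  5.72365052]
platen [ 0.55210884 -0.01691741  0.04662072] n [-0.343 -0.089  0.935] pitch 0.3620527051316662 3728
platen depth mm -6.8878127284000135
pitch 0.5308107885587249 roll -0.0024831925824623604 inl 3946 of 7853
grip-to-plate-top mm (expect 25.8): 20.491259673811996 near edge along carrier x mm (expect -30): -53.11182582197248 y range [-48.22675043  48.10401059]
```

View pics/s2.png

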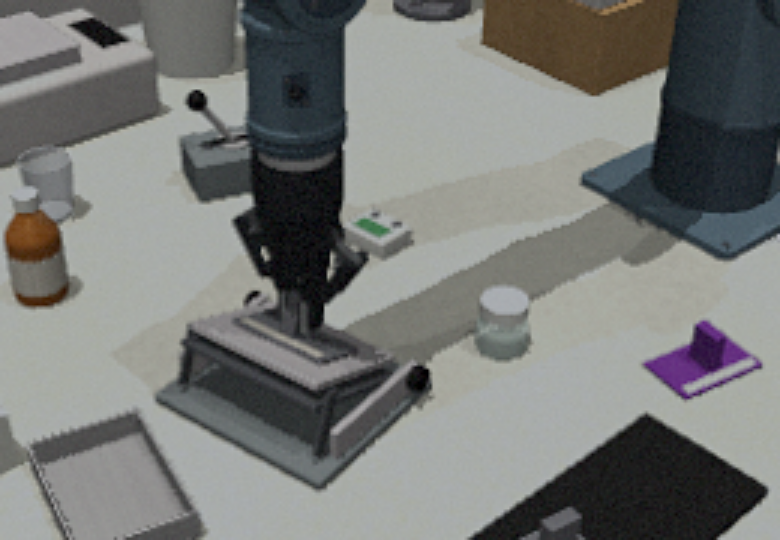

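View pics/w17.png

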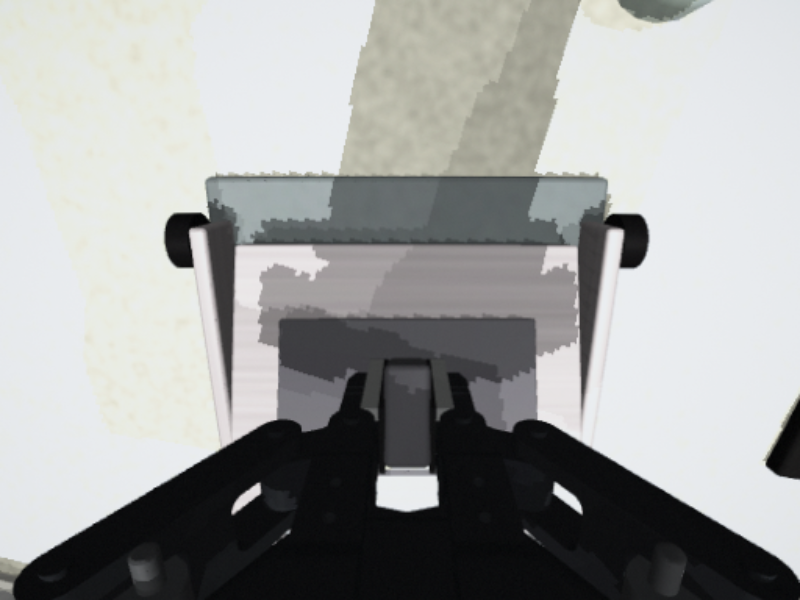

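Toggle still on, carrier on the plate. One pixel-masked fit on the carrier itself (plate px 180–225 × 208–262 and the mirror region), against the platen.

Run:
```python
from station import *
from h import *
P=np.load("w17.npz")['P']
q=np.r_[P[209:250,184:222].reshape(-1,3),P[209:250,300:338].reshape(-1,3)]
for _ in range(4):
    c=q.mean(0);n=np.linalg.svd(q-c)[2][2];n*=np.sign(n[2]);r=abs((q-c)@n);q=q[r<max(.001,2.5*np.median(r))]
a=np.array([.5962,-.0036,.0710]);m=np.array([-.3358,-.0878,.9378])
print("n",n,"pitch",np.arccos(n[2]),"angle to platen",np.arccos(n@m),len(q),"plate top above free platen mm",(a-a+c-a)@m*1000)
ex=np.array([m[2]*np.cos(.2558),m[2]*np.sin(.2558),.3472]);ex/=np.linalg.norm(ex);ey=np.cross(m,ex)
# carrier points: near plane & edges
A=P[195:265,150:365].reshape(-1,3);k=(abs((A-c)@n)<.0012);B=A[k]
print("edge x (expect -30)",np.percentile((B-a)@ex,[.5,1,2])*1000,"y (exp +-50)",np.percentile((B-a)@ey,[.5,99.5])*1000)
o=get_obs();print(o['wrist_force'],o['gripper_width'],o['t'])
```

```text
Traceback (most recent call last):
numpy.linalg.LinAlgError: SVD did not converge
```

Run:
```python
from station import *
from h import *
P=np.load("w17.npz")['P']
q=np.r_[P[209:250,184:222].reshape(-1,3),P[209:250,300:338].reshape(-1,3)];q=q[np.isfinite(q).all(1)]
a=np.array([.5962,-.0036,.0710]);m=np.array([-.3358,-.0878,.9378])
d=(q-a)@m; q=q[abs(d+.002)<.006]
for _ in range(5):
    c=q.mean(0);n=np.linalg.svd(q-c,full_matrices=False)[2][2];n*=np.sign(n[2]);r=abs((q-c)@n);q=q[r<max(.001,2.5*np.median(r))]
print("n",n,"pitch",np.arccos(n[2]),"angle to platen",np.arccos(n@m),len(q),"plate top above free platen mm",(c-a)@m*1000)
ex=np.array([m[2]*np.cos(.2558),m[2]*np.sin(.2558),.3472]);ex/=np.linalg.norm(ex);ey=np.cross(m,ex)
A=P[195:265,150:365].reshape(-1,3);A=A[np.isfinite(A).all(1)];B=A[abs((A-c)@n)<.0012]
print("edge x (expect -30)",np.percentile((B-a)@ex,[.5,1,2])*1000,"y (exp +-50)",np.percentile((B-a)@ey,[.5,99.5])*1000)
o=get_obs();print(o['wrist_force'],o['gripper_width'],o['t'])
```

```text
n [-0.34684581 -0.09126779  0.93347103] pitch 0.3668242738283024 angle to platen 0.01461024781212314 2757 plate top above free platen mm -1.7985546104715513
edge x (expect -30) [-29.20562007 -29.17444727 -29.09777939] y (exp +-50) [-49.38064812  48.96288092]
[-1.35484745 -0.25933065  5.95952141] 0.013455999942062319 35.925
```

```bash
python3 -c "
from station import *
print(hand_in())"
```

```text
the job is handed in; nothing more can be done
None
```

I flipped the toggle to on, lifted the long grey carrier by its grip and handed in with it still gripped and pressed on the sloped plate. The job was handed in just after 35.9 s. `hand_in` reports no verdict, so what follows rests on my own measurements.

The tool only points straight down, and a first press left the carrier level in the fingers with the plate 4 mm in. I lifted off and tilted the carrier in the grip against the fixed switch box's robot-side edge, then returned to the reader and pressed along the plate's normal. The box contact reached about 32 N at the wrist.

| Last check | Measured | Allowed |
|---|---|---|
| Plate pressed in | 6.9 mm | 3 to 11 mm |
| Carrier parallel to plate | about 0.015 rad | under 0.06 rad |
| Centring along the slope | about 1 mm | 12 mm |
| Centring across the slope | under 1 mm | 12 mm |
| Carrier underside against plate | about 0.1 mm | 4 mm |
| Upward force at the wrist | about 6 N (part of the contact force) | over 2 N contact force |
| Gripper opening | 13 mm, closed on the block | gripped |

- **Toggle:** the last scene picture still shows it leaning to the far side, and the bystanders in that view look undisturbed. I judged both by eye.
- **Checks that failed:** my automatic carrier fit failed in the last two pressed views because it locked onto the plate or onto mixed points. The figures above come from a fit limited to the carrier's own pixels.

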